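# Take the beaker from under its sliding cover and stand it between the two reagent bottles

### The job

The small glass beaker stands in one bay of the low box with two clear sliding covers. Slide the cover above it across its neighbour, take the beaker out, and set it down gently on the worktop, upright, midway between the large and the small reagent bottle and in line with them. Leave the two bottles where they stand.

Things in the scene. Friction and masses are not known exactly. Their poses are not given: they have to be found in the camera images.
- cover_box: Low white box, 180 mm along its x, 310 mm along its y (the track), 84 mm high, fixed to the worktop; origin at the centre of its underside. Walls 6 mm, dark floor 4 mm; a divider rising to 64 mm at y = 0 parts the left bay (+y) from the right bay (-y). Two clear bypass covers close the top; 154 mm clear in x between the track's aluminium lips.
- cover_left (a joint): Travel in m of the left cover (over the +y bay, upper track): 0 closed, grows as it slides toward the box's -y over the other cover, 0.118 fully open. Takes about 1 N; stays where it is left. Only one cover can be open at a time: opening one pushes the other shut.
- cover_right (a joint): Travel in m of the right cover (over the -y bay, lower track): 0 closed, grows as it slides toward the box's +y under the other cover, 0.118 fully open. Takes about 1 N; stays where it is left. Either cover may start up to 10 mm ajar.
- cover_left_grip (a point): Centre of the top of the left cover's grey upright grip bar, near the outer (+y) end of that cover, 106 mm above the worktop. The bar is 12 mm thick along the box's y, 60 mm long along its x, and stands about 22 mm above the box's rim. The point moves with the cover.
- cover_right_grip (a point): The same for the right cover: grip bar near the outer (-y) end of that cover, same size, top also 106 mm above the worktop. The point moves with the cover.
- beaker: Small clear glass beaker, 44 mm across the body, 49 mm at the spout, 58 mm high, 40 g, standing on the box's floor (4 mm up) about 90 mm to one side or the other of the box's middle along its y; its cover fully open uncovers it entirely. Origin at the centre of its underside, z up. A flat roll of label tape lies in the other bay.
- bottle_large: Large screw-cap reagent bottle, 62 mm across, 128 mm high, standing loose on the worktop; origin at the centre of its underside. Its y axis lies along the line through the two bottles.
- bottle_small: Small screw-cap reagent bottle, 52 mm across, 104 mm high, standing loose on the worktop; origin at the centre of its underside. It stands 280 mm, centre to centre, from the large one, on either side of it.
Mind the look-alikes: they are no part of the job. Of the things like the bottle_small, leave any that is orange, purple or turquoise; of the rest the smaller one is meant.

How it is judged:
On the way:
1. one of the covers has been slid open by at least 70 mm (value of joint any of cover_left, cover_right above 0.07 m), for 0.2 s.
At the end, for the whole second after the job is handed in: The beaker stands upright (within 0.1 rad), released and at rest on the worktop, its centre within 22 mm of the line through the two bottles' centres and 118 to 162 mm from each bottle's centre (midway, 140 mm, to within 22 mm); both bottles stand upright where they were (x of beaker in the frame of bottle_large between -0.022 and 0.022 m and horizontal distance between beaker and bottle_large between 0.118 and 0.162 m and horizontal distance between beaker and bottle_small between 0.118 and 0.162 m and angle between each of beaker, bottle_large, bottle_small's own z axis and vertical below 0.1 rad and height (world z) of beaker below 0.006 m and linear speed of beaker below 0.02 m/s); the robot touches nothing.
It fails at once if a reagent bottle is moved by more than 15 mm (distance of any of bottle_large, bottle_small from where it was at the start of the episode above 0.015 m).
It fails at once if the beaker is dropped or thrown: it moves faster than 0.35 m/s out of the fingers, more than 10 mm above the worktop (contact force between the fingers and beaker below 0.05 N and linear speed of beaker above 0.35 m/s and height (world z) of beaker above 0.01 m).
It also fails if it takes over 61 s, if anything falls off the work surface, if the arm or the gripper's body presses on something with over 40 N, if the wrist force passes 120 N, or if a joint passes its speed limit or range.

### The arm

A 6-joint arm with a two-finger parallel gripper is mounted at the origin on a cart in front of the work surface, level with it; the furniture and walls round the work are solid. World frame = base frame: x ahead of the robot, y to its left, z up, the work surface at z = 0. Lengths are in m, angles in rad, forces in N, time in s.
With the tool pointing down it reaches from about 0.35 to 0.775 m from the base axis. Payload 5.5 kg.
Tool frame: the origin (TCP) lies between the finger pads; the fingertips stand 19 mm ahead of it and the grasp point (between the pads) is the TCP; z points along the fingers, y is the line along which they close (so a half turn about z gives the same grasp; the last joint's range is limited). The gripper opens to 85 mm and grips with 20 to 120 N. Pads are 22 mm wide; open, the fingers measure 114 mm over their backs; the gripper's body (76 mm by 85 mm) begins 54 mm behind the grasp point. The pads swing forward as they close: fully open they stand 13 mm farther back than shut.
Start: joints at [-1.444, 0.313, 0.046, 1.304, 0, 1.431], TCP at [0.152, -0.555, 0.25] pointing down, gripper open.
Joint ranges: [-2.76, 2.76], [-0.86, 1.69], [-1.03, 1.26], [-2.2, 2.34], [-1.47, 1.5], [-3.14, 3.14]. Speed limits (rad/s): [2.57, 2.57, 3.14, 3.14, 3.14, 3.14].

### API

Orientations are given as a unit quaternion [w, x, y, z].
In Python, from workcell import env gives the robot as it stands.
- The arm moves only by the tool carry_out, never from a script. Its argument "increments" is a list that holds one entry, the list of rows, each a list of 6 numbers: the shift along the tool's x, y, z each as a share of 50 cm, from -1 to 1, then the turn, a rotation vector about the tool's x, y, z each as a share of 2 pi rad, from -1 to 1. In form: [[[x, y, z, ax, ay, az], ...]]. A call has 1 to 5 rows; each row is the pose to reach, as a shift and turn from the pose commanded when the call began, along the tool's axes at that moment, turning the shorter way round; what a row does not reach only later rows make up. A row lasts 1/8 s, in which the tool goes at most 62.5 mm and 10.7 degrees, less where a joint would pass 70% of its speed; a pose out of reach is approached as far as the arm can. A call with a number of a shift or a turn outside -1 to 1 is refused whole. A call with a gripper value outside its range is refused whole. "jaw" is the closure, from 0 (fully open) to 1 (shut), set as the call begins (left out, the last holds). The fingers move at their own pace and stop on an object; "squeeze" is the grip in N (left out, the last holds). Time passes only in rows, so rows that repeat a pose let the fingers close. It gives the time, the measured TCP pose, the force, the opening and the grip force at its end, in the units of the state.
- env.get_state(): the state, without advancing time (a new reading comes with each control period).
- env.read_camera(name): name is "scene" or "top" or "wrist"; returns a dict with "frame" (480x640x3 uint8, blue, green, red), "z_map" (480x640 float32, m along the optical axis (not along the pixel's ray), 0 where there is no reading), "intrinsics" (3x3 intrinsics, pixels), "R" (3x3) and "t" (3): a world point X has camera coordinates R X + t; the wrist camera has in their place "T_tool_cam" (4x4, takes a point from camera to tool coordinates, whose origin is the TCP and whose axes are the flange's). Camera axes: x right, y down, z forward; pixel columns grow to the right and rows downward; lengths in m; the calibration is good to about 2 mm. A picture is of the moment at which its call begins: read the wrist's pose just before it.
- env.hand_in(): hands the job in; it is judged then, once.
Trained networks look in the newest picture that a camera, given by its name, has taken for a name from the list of things; names that differ only in an ending like _2 or _b are one class to them, and where a whole thing is asked for, a point or a joint stands for the part that bears it (a point fixed in the world has none). Each returns a list of dicts, best first, with "score" (0 to 1); they miss things now and then, are a little off and sometimes report something else, mostly with a low value. They report only what shows in the picture. A call takes as long as a camera call. They do not tell look-alikes from the thing itself.
- env.find_in(camera, name): "position" ([x, y, z] in m, in world coordinates, good to about 4 mm: the middle of the surface that is visible of it).
The state is a dict: "clock": time; "joint_pos": joint angles; "qvel": joint speeds; "tau": joint torques, N m; "tcp_pos": TCP position; "orientation": TCP orientation; "wrist_force": force on the tool from outside, world axes, zero at the start; "ft_torque": the same for the moment, N m; "finger_gap": finger opening in m; "grip_force": force on a finger pad.
Only numpy, scipy, OpenCV 4.12 (cv2) and the standard library are available. Lean on these libraries where they do the work, as an engineer would, in place of code of your own. Each camera call takes 0.05 s, during which the arm holds its last target. There are 200 camera calls.

## Working session

There is one attempt and no reset: what is moved stays moved. The work goes in short steps, Python scripts to look and compute and a tool call to move; the robot and the scene stay as the last step left them, time stands still between calls to the robot, and variables do not carry over. Pictures are saved under pics/ and viewed, at most 10 in all, crops included, and the job is handed in when it is done.

Besides the shell and the picture viewer there is one more tool, called after ">>>" as name(argument=value, ...), one argument or row to a line, values as JSON. carry_out: Moves the arm, as the interface text tells. Its arguments: {"type":"object","properties":{"increments":{"type":"array","items":{"type":"array","items":{"type":"array","items":{"type":"number","minimum":-1,"maximum":1}}}},"jaw":{"type":"number"},"squeeze":{"type":"number"}},"required":["increments"]}

```bash
mkdir -p pics; python3 - <<'E'
from workcell import env
import cv2,numpy as np
s=env.get_state();print(s['clock'],s['tcp_pos'],s['orientation'])
for c in ['top','scene']:
    f=env.read_camera(c);cv2.imwrite(f'pics/{c}0.png',f['frame'])
    K,R,t=f['intrinsics'],f['R'],f['t']
    for n in ['cover_box','cover_left_grip','cover_right_grip','beaker','bottle_large','bottle_small']:
        for d in env.find_in(c,n):
            p=np.array(d['position']);q=K@(R@p+t);print(c,n,p.round(3),round(d['score'],2),(q[:2]/q[2]).round())
E
```

```text
0.0 [ 0.15152921 -0.55415284  0.24938774] [-9.53951595e-04  9.91115878e-01  1.32997768e-01  1.39257871e-05]
top cover_box [0.493 0.228 0.08 ] 0.68 [229. 250.]
top cover_left_grip [0.492 0.303 0.079] 0.69 [205. 250.]
top cover_right_grip [0.499 0.157 0.07 ] 0.58 [251. 249.]
top bottle_large [ 0.508 -0.076  0.095] 0.87 [325. 246.]
top bottle_small [ 0.396 -0.494  0.108] 0.76 [460. 284.]
top bottle_small [ 0.517 -0.458  0.115] 0.73 [448. 245.]
top bottle_small [ 0.608 -0.381  0.079] 0.68 [421. 218.]
top bottle_small [ 0.61  -0.303  0.074] 0.67 [396. 217.]
top bottle_small [ 0.516 -0.348  0.081] 0.57 [411. 246.]
scene cover_box [0.462 0.286 0.072] 0.7 [236. 316.]
scene cover_left_grip [0.49  0.303 0.083] 0.57 [219. 311.]
scene cover_right_grip [0.513 0.15  0.077] 0.68 [262. 282.]
scene bottle_large [ 0.506 -0.055  0.065] 0.71 [320. 256.]
scene bottle_small [ 0.604 -0.378  0.059] 0.67 [358. 212.]
scene bottle_small [ 0.61  -0.29   0.051] 0.65 [340. 223.]
scene bottle_small [ 0.544 -0.448  0.096] 0.52 [389. 197.]
```

View pics/top0.png

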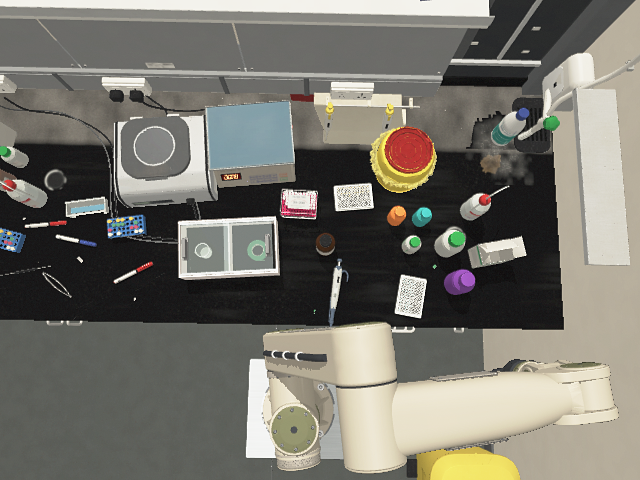

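View pics/scene0.png

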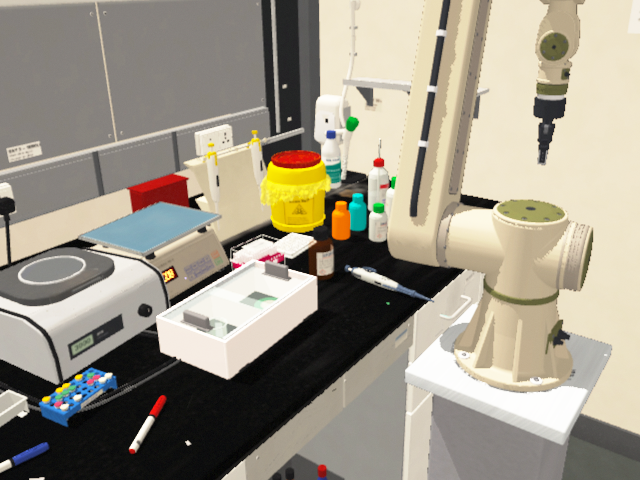

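Both views agree. The beaker (clear ring at top px 203,250) is in the left (+y) bay and the green tape roll (258,250) is in the right one. The large brown bottle is at (325,244). The small white bottle with the green cap is at (411,246); the larger look-alike is at (449,241).

```bash
cat > h.py <<'E'
from workcell import env
import numpy as np, sys
from scipy.spatial.transform import Rotation as Ro
def rot(q): return Ro.from_quat(np.r_[q[1:],q[0]])
def inc(p,yaw,s=None):
    """row to world point p, tool down, tool x at world yaw"""
    s=s or env.get_state(); r=rot(s['orientation'])
    c,n=np.cos(yaw),np.sin(yaw)
    g=Ro.from_matrix(np.array([[c,n,0],[n,-c,0],[0,0,-1]]))
    return np.r_[r.inv().apply(np.array(p)-s['tcp_pos'])/.5,(r.inv()*g).as_rotvec()/2/np.pi].round(4)
if __name__=='__main__':
    a=list(map(float,sys.argv[1:])); s=env.get_state()
    print(s['clock'],s['tcp_pos'].round(4) if hasattr(s['tcp_pos'],'round') else s['tcp_pos']); print(inc(a[:3],a[3]).tolist())
E
python3 h.py 0.42 -0.25 0.35 1.57
python3 - <<'E'
from workcell import env
import numpy as np
f=env.read_camera('top');K,R,t=f['intrinsics'],f['R'],f['t'];z=f['z_map']
v,u=np.mgrid[:480,:640]
P=((np.stack([(u-K[0,2])/K[0,0],(v-K[1,2])/K[1,1],np.ones_like(z)],-1)*z[...,None])-t)@R
for n,c,h in [('large',(0.508,-0.076),(.10,.14)),('small',(0.516,-.348),(.08,.115))]:
    m=(np.hypot(P[...,0]-c[0],P[...,1]-c[1])<.05)&(P[...,2]>h[0])&(P[...,2]<h[1])
    print(n,m.sum(),P[m].mean(0).round(3),P[m].max(0).round(3),P[m].min(0).round(3))
m=(abs(P[...,0]-.49)<.14)&(abs(P[...,1]-.23)<.2)&(P[...,2]>.078)&(P[...,2]<.09)
import cv2
r=cv2.minAreaRect(P[m][:,:2].astype('f4'));print(m.sum(),r)
m=(abs(P[...,0]-.49)<.08)&(abs(P[...,1]-.23)<.2)&(P[...,2]>.098)&(P[...,2]<.112)
for q in P[m]:print(q.round(3),end=' ')
E
```

```text
0.7 [ 0.1516 -0.5547  0.2504]
[0.6785, -0.4463, -0.1994, 0.0, 0.0, -0.2074]
large 162 [ 0.519 -0.076  0.122] [ 0.548 -0.054  0.137] [ 0.497 -0.101  0.1  ]
small 140 [ 0.525 -0.354  0.096] [ 0.547 -0.333  0.113] [ 0.503 -0.378  0.08 ]
3326 ((0.5125932097434998, 0.21238647401332855), (0.20282310247421265, 0.349800169467926), 5.217711448669434)
[0.542 0.106 0.101] [0.537 0.111 0.109] [0.538 0.109 0.105] [0.539 0.106 0.101] [0.537 0.102 0.112] [0.535 0.109 0.102] [0.534 0.105 0.111] [0.535 0.102 0.105] [0.531 0.112 0.105] [0.531 0.108 0.107] [0.531 0.105 0.109] [0.532 0.103 0.1  ] [0.528 0.112 0.105] [0.528 0.108 0.11 ] [0.528 0.105 0.108] [0.528 0.102 0.107] [0.519 0.368 0.11 ] [0.521 0.368 0.1  ] [0.52  0.363 0.107] [0.521 0.361 0.102] [0.526 0.112 0.102] [0.525 0.108 0.106] [0.526 0.106 0.1  ] [0.524 0.102 0.11 ] [0.517 0.369 0.106] [0.516 0.365 0.111] [0.516 0.362 0.111] [0.517 0.359 0.109] [0.521 0.111 0.111] [0.523 0.108 0.102] [0.522 0.105 0.107] [0.522 0.102 0.108] [0.514 0.37  0.104] [0.514 0.366 0.105] [0.515 0.361 0.102] [0.519 0.111 0.104] [0.518 0.108 0.109] [0.519 0.105 0.1
[... 1443 characters left out ...]
 [0.482 0.367 0.107] [0.483 0.365 0.102] [0.483 0.359 0.102] [0.488 0.11  0.103] [0.487 0.104 0.109] [0.488 0.101 0.101] [0.479 0.366 0.11 ] [0.479 0.359 0.111] [0.48  0.359 0.1  ] [0.484 0.11  0.106] [0.485 0.107 0.103] [0.484 0.104 0.108] [0.484 0.1   0.109] [0.476 0.367 0.105] [0.476 0.364 0.105] [0.476 0.36  0.108] [0.476 0.357 0.106] [0.482 0.107 0.102] [0.482 0.104 0.102] [0.481 0.101 0.104] [0.473 0.367 0.104] [0.473 0.36  0.108] [0.473 0.358 0.104] [0.47  0.367 0.105] [0.47  0.363 0.107] [0.47  0.361 0.103] [0.471 0.358 0.101] [0.467 0.366 0.106] [0.466 0.362 0.11 ] [0.467 0.36  0.107] [0.468 0.359 0.099] [0.464 0.367 0.102] [0.464 0.363 0.104] [0.464 0.361 0.101] [0.463 0.355 0.111]
```

>>> carry_out(
  increments=[
    [[0.68, -0.446, -0.2, 0, 0, -0.218], [0.68, -0.446, -0.2, 0, 0, -0.218], [0.68, -0.446, -0.2, 0, 0, -0.218], [0.68, -0.446, -0.2, 0, 0, -0.218], [0.68, -0.446, -0.2, 0, 0, -0.218]],
  ],
  jaw=1,
  squeeze=20,
)

```text
clock: 1.38
tcp_pos: [0.3535, -0.3257, 0.3257]
orientation: [0.001, 0.822, 0.569, 0.0]
wrist_force: [1.3, -1.2, 0.4]
finger_gap: -0.0001
grip_force: 0.0
```

```bash
python3 h.py 0.46 0.05 0.33 1.64; python3 h.py 0.489 0.4 0.25 1.64
```

```text
1.375 [ 0.3535 -0.3257  0.3257]
[0.7783, -0.0659, -0.0091, 0.0001, 0.0001, -0.0684]
1.375 [ 0.3535 -0.3257  0.3257]
[1.4538, -0.2589, 0.1504, 0.0001, 0.0001, -0.0684]
```

>>> carry_out(
  increments=[
    [[0.78, -0.066, -0.01, 0, 0, -0.068], [0.78, -0.066, -0.01, 0, 0, -0.068], [0.78, -0.066, -0.01, 0, 0, -0.068], [0.78, -0.066, -0.01, 0, 0, -0.068], [0.78, -0.066, -0.01, 0, 0, -0.068]],
  ],
)

```text
clock: 2.0
tcp_pos: [0.4397, -0.0252, 0.3293]
orientation: [0.001, 0.685, 0.728, 0.0]
wrist_force: [1.1, -0.2, 0.9]
finger_gap: -0.0004
grip_force: 0.0
```

```bash
python3 h.py 0.489 0.41 0.25 1.64
```

```text
2.0 [ 0.4397 -0.0252  0.3293]
[0.8629, 0.1508, 0.1583, 0.0002, 0.0001, -0.0014]
```

>>> carry_out(
  increments=[
    [[0.863, 0.151, 0.158, 0, 0, -0.001], [0.863, 0.151, 0.158, 0, 0, -0.001], [0.863, 0.151, 0.158, 0, 0, -0.001], [0.863, 0.151, 0.158, 0, 0, -0.001], [0.863, 0.151, 0.158, 0, 0, -0.001]],
  ],
)

```text
clock: 2.62
tcp_pos: [0.474, 0.2806, 0.2733]
orientation: [0.0, 0.683, 0.731, 0.0]
wrist_force: [0.7, 0.2, 0.3]
finger_gap: -0.0004
grip_force: 0.0
```

```bash
python3 h.py 0.489 0.41 0.25 1.64;python3 h.py 0.489 0.41 0.112 1.64
```

```text
2.625 [0.474  0.2806 0.2733]
[0.2561, 0.0473, 0.0467, 0.0002, 0.0, -0.0003]
2.625 [0.474  0.2806 0.2733]
[0.2561, 0.047, 0.3227, 0.0002, 0.0, -0.0003]
```

>>> carry_out(
  increments=[
    [[0.256, 0.047, 0.047, 0, 0, 0], [0.256, 0.047, 0.047, 0, 0, 0], [0.256, 0.047, 0.047, 0, 0, 0], [0.256, 0.047, 0.22, 0, 0, 0], [0.256, 0.047, 0.22, 0, 0, 0]],
  ],
)

```text
clock: 3.25
tcp_pos: [0.4871, 0.4061, 0.16]
orientation: [-0.0, 0.683, 0.73, -0.003]
wrist_force: [-0.5, -0.3, 0.5]
finger_gap: -0.0
grip_force: 0.0
```

```bash
python3 h.py 0.489 0.41 0.112 1.64
python3 - <<'E'
from workcell import env
for n in ['cover_left_grip','beaker']: print(n)
import cv2
f=env.read_camera('wrist');cv2.imwrite('pics/w1.png',f['frame']);print(f['T_tool_cam'].round(3))
for n in ['cover_left_grip','beaker']: print(n,env.find_in('wrist',n))
E
```

```text
3.25 [0.4871 0.4061 0.16  ]
[0.0077, 0.0047, 0.096, -0.0007, 0.0005, -0.0004]
cover_left_grip
beaker
[[ 0.002 -0.962 -0.272  0.069]
 [ 1.     0.002  0.001 -0.001]
 [-0.001 -0.272  0.962 -0.123]
 [ 0.     0.     0.     1.   ]]
cover_left_grip [{'position': [0.5123, 0.3621, 0.0789], 'score': 0.91}]
beaker []
```

View pics/w1.png

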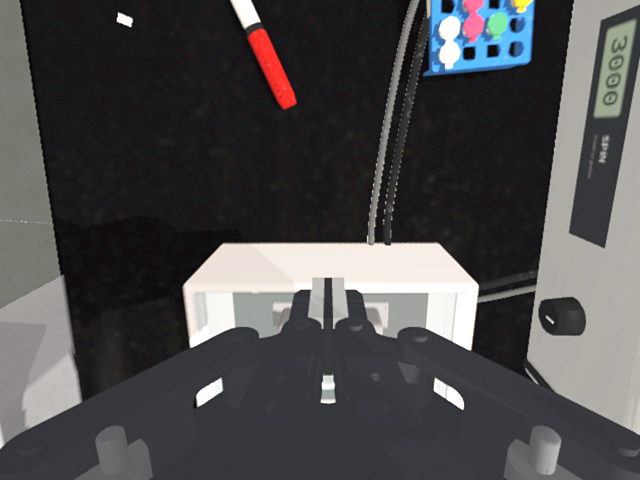

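The fingers (px 328,330) are just beyond the outer side of the grip bar (330,310) and centred on it. Next I descend and push.

>>> carry_out(
  increments=[
    [[0.008, 0.005, 0.05, 0, 0, 0], [0.008, 0.005, 0.096, 0, 0, 0], [-0.04, 0.005, 0.096, 0, 0, 0], [-0.08, 0.005, 0.096, 0, 0, 0], [-0.12, 0.005, 0.096, 0, 0, 0]],
  ],
)

```text
clock: 4.03
tcp_pos: [0.4965, 0.3474, 0.1173]
orientation: [0.0, 0.683, 0.73, 0.002]
wrist_force: [0.9, 1.2, 1.3]
finger_gap: 0.0002
grip_force: 0.6
```

```bash
python3 - <<'E'
from workcell import env
env.read_camera('wrist'); print(env.find_in('wrist','cover_left_grip'))
print(env.get_state()['wrist_force'],env.get_state()['tcp_pos'])
E
```

```text
[{'position': [0.4755, 0.328, 0.0791], 'score': 0.6}]
[ 0.17933757  0.60503863 -0.29712626] [0.49632435 0.34603863 0.11679702]
```

>>> carry_out(
  increments=[
    [[-0.045, 0, 0.008, 0, 0, 0], [-0.09, 0, 0.008, 0, 0, 0], [-0.13, 0, 0.008, 0, 0, 0], [-0.16, 0, 0.008, 0, 0, 0], [-0.17, 0, 0.008, 0, 0, 0]],
  ],
)

```text
clock: 4.75
tcp_pos: [0.501, 0.2653, 0.1116]
orientation: [-0.003, 0.683, 0.731, 0.003]
wrist_force: [-1.8, 20.3, -2.9]
finger_gap: -0.0002
grip_force: 10.1
```

```bash
python3 h.py 0.49 0.30 0.23 1.64; python3 - <<'E'
from workcell import env
import numpy as np
f=env.read_camera('top');K,R,t=f['intrinsics'],f['R'],f['t'];print(env.find_in('top','cover_left_grip'),env.find_in('top','beaker'))
E
```

```text
4.75 [0.501  0.2653 0.1116]
[0.0728, -0.0173, -0.2361, -0.0001, -0.0013, -0.0003]
[{'position': [0.5, 0.1868, 0.0777], 'score': 0.96}] []
```

>>> carry_out(
  increments=[
    [[0.03, 0, 0, 0, 0, 0], [0.05, -0.017, -0.12, 0, 0, 0], [0.06, -0.017, -0.24, 0, 0, 0], [0.06, -0.017, -0.28, 0, 0, 0], [0.06, -0.017, -0.28, 0, 0, 0]],
  ],
  jaw=0,
)

```text
clock: 5.52
tcp_pos: [0.4915, 0.2931, 0.2533]
orientation: [0.001, 0.683, 0.731, 0.002]
wrist_force: [0.6, 1.0, 0.2]
finger_gap: 0.0853
grip_force: 0.0
```

```bash
python3 - <<'E'
from workcell import env
import cv2,numpy as np
from h import rot
s=env.get_state();print(s['clock'],s['tcp_pos'])
f=env.read_camera('wrist');cv2.imwrite('pics/w2.png',f['frame'])
T,K,z=f['T_tool_cam'],f['intrinsics'],f['z_map'];np.savez('w2.npz',z=z)
for n in ['cover_left_grip','beaker']:
  for d in env.find_in('wrist',n):
    q=K@np.linalg.inv(T)[:3]@np.r_[rot(s['orientation']).inv().apply(np.array(d['position'])-s['tcp_pos']),1]
    print(n,d,(q[:2]/q[2]).round())
W=np.eye(4);W[:3,:3]=rot(s['orientation']).as_matrix();W[:3,3]=s['tcp_pos'];M=W@T
v,u=np.mgrid[:480,:640]
P=np.stack([(u-K[0,2])/K[0,0]*z,(v-K[1,2])/K[1,1]*z,z,np.ones_like(z)],-1)@M.T
m=(np.hypot(P[...,0]-.495,P[...,1]-.324)<.055)&(P[...,2]>.02)&(P[...,2]<.07)
print(m.sum());
m2=m&(P[...,2]>.05);Q=P[m2][:,:2].astype('f4');print(len(Q),cv2.minEnclosingCircle(Q),P[m2].mean(0),cv2.boundingRect(m2.astype('u1')))
E
```

```text
5.525 [0.49145638 0.29309175 0.25327428]
cover_left_grip {'position': [0.5028, 0.1889, 0.0817], 'score': 0.86} [333. 328.]
beaker {'position': [0.4951, 0.3101, 0.0103], 'score': 0.8} [333. 185.]
989
658 ((0.4894018769264221, 0.3171769976615906), 0.02456170693039894) [0.49021707 0.31466543 0.05960497 1.        ] (303, 157, 52, 55)
```

View pics/w2.png

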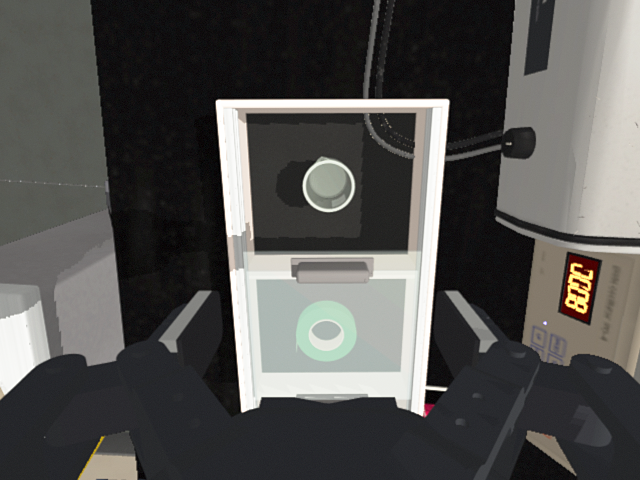

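The left cover is fully open. The beaker is at (328,185), clear of the cover, with its spout pointing toward +y, and the tape roll is under the closed side.

```bash
python3 h.py 0.49 0.315 0.12 1.64; python3 h.py 0.49 0.315 0.045 1.64
```

```text
5.675 [0.4898 0.2922 0.2496]
[0.0458, 0.0042, 0.2591, -0.0004, 0.0002, -0.0004]
5.675 [0.4898 0.2922 0.2496]
[0.046, 0.0046, 0.4091, -0.0004, 0.0002, -0.0004]
```

>>> carry_out(
  increments=[
    [[0.046, 0.004, 0.1, 0, 0, 0], [0.046, 0.004, 0.2, 0, 0, 0], [0.046, 0.004, 0.26, 0, 0, 0], [0.046, 0.004, 0.3, 0, 0, 0], [0.046, 0.004, 0.3, 0, 0, 0]],
  ],
)

```text
clock: 6.3
tcp_pos: [0.4884, 0.3143, 0.0978]
orientation: [-0.001, 0.683, 0.73, -0.004]
wrist_force: [-0.4, 0.2, 0.9]
finger_gap: 0.0854
grip_force: 0.0
```

```bash
python3 h.py 0.49 0.315 0.045 1.64
```

```text
6.3 [0.4884 0.3143 0.0978]
[0.0015, 0.004, 0.1056, -0.0011, 0.0005, -0.0004]
```

>>> carry_out(
  increments=[
    [[0, 0.002, 0.04, 0, 0, 0], [0, 0.002, 0.08, 0, 0, 0], [0, 0.002, 0.104, 0, 0, 0], [0, 0.002, 0.104, 0, 0, 0]],
  ],
)

```text
clock: 6.8
tcp_pos: [0.4914, 0.3154, 0.0488]
orientation: [-0.0, 0.683, 0.73, -0.001]
wrist_force: [0.1, -0.2, -0.4]
finger_gap: 0.0853
grip_force: 0.0
```

>>> carry_out(
  increments=[
    [[0, 0, 0, 0, 0, 0], [0, 0, 0, 0, 0, 0], [0, 0, 0, 0, 0, 0], [0, 0, 0, 0, 0, 0], [0, 0, 0, 0, 0, 0]],
  ],
  jaw=1,
  squeeze=20,
)

```text
clock: 7.42
tcp_pos: [0.4924, 0.316, 0.0503]
orientation: [0.0, 0.683, 0.73, 0.001]
wrist_force: [-1.2, -0.8, 5.7]
finger_gap: 0.0436
grip_force: 20.4
```

>>> carry_out(
  increments=[
    [[0, 0, -0.03, 0, 0, 0], [0, 0, -0.12, 0, 0, 0], [0, 0, -0.24, 0, 0, 0], [0, 0, -0.36, 0, 0, 0], [0, 0, -0.48, 0, 0, 0]],
  ],
)

```text
clock: 8.05
tcp_pos: [0.4917, 0.3156, 0.2922]
orientation: [0.0, 0.683, 0.73, 0.0]
wrist_force: [0.8, 0.2, -0.7]
finger_gap: 0.0435
grip_force: 20.7
```

```bash
python3 h.py 0.48 0.0 0.30 1.57;  python3 - <<'E'
from workcell import env
import cv2
f=env.read_camera('wrist');cv2.imwrite('pics/w3.png',f['frame'])
E
```

```text
8.05 [0.4917 0.3156 0.2922]
[-0.6281, -0.0655, -0.0157, 0.0001, -0.0, 0.0108]
```

View pics/w3.png

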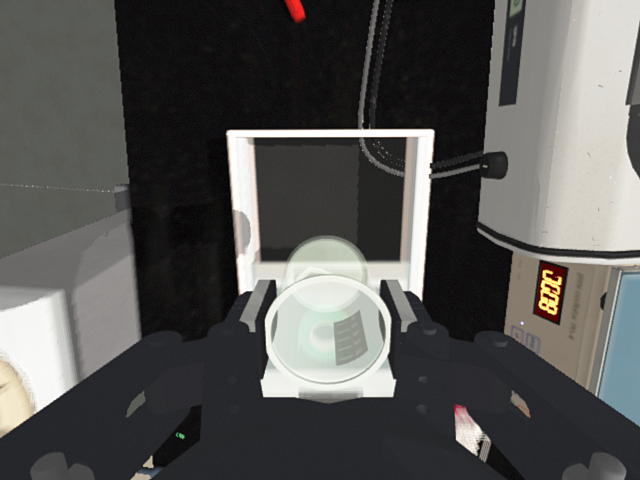

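The fingers hold the beaker upright at (328,330) and the bay is empty. I carry it over now.

>>> carry_out(
  increments=[
    [[-0.1, -0.02, -0.016, 0, 0, 0.01], [-0.22, -0.04, -0.016, 0, 0, 0.01], [-0.34, -0.06, -0.016, 0, 0, 0.01], [-0.46, -0.066, -0.016, 0, 0, 0.01], [-0.58, -0.066, -0.016, 0, 0, 0.01]],
  ],
)

```text
clock: 8.72
tcp_pos: [0.478, 0.0225, 0.2981]
orientation: [0.001, 0.705, 0.709, 0.0]
wrist_force: [1.0, -0.2, -1.1]
finger_gap: 0.0436
grip_force: 20.7
```

```bash
python3 h.py 0.50 -0.215 0.29 1.57
```

```text
8.725 [0.478  0.0225 0.2981]
[-0.4752, 0.0418, 0.0165, 0.0002, 0.0, 0.0009]
```

>>> carry_out(
  increments=[
    [[-0.1, 0, 0, 0, 0, 0], [-0.22, 0.01, 0, 0, 0, 0], [-0.34, 0.03, 0, 0, 0, 0], [-0.44, 0.04, 0.01, 0, 0, 0], [-0.475, 0.042, 0.016, 0, 0, 0]],
  ],
)

```text
clock: 9.35
tcp_pos: [0.5003, -0.216, 0.2891]
orientation: [0.0, 0.707, 0.707, -0.0]
wrist_force: [-0.2, 0.2, -0.4]
finger_gap: 0.0439
grip_force: 20.7
```

```bash
python3 - <<'E'
from workcell import env
import cv2,numpy as np
from h import rot
f=env.read_camera('wrist');s=env.get_state();print(s['clock'],s['tcp_pos']);cv2.imwrite('pics/w4.png',f['frame'])
T,K,z=f['T_tool_cam'],f['intrinsics'],f['z_map']
W=np.eye(4);W[:3,:3]=rot(s['orientation']).as_matrix();W[:3,3]=s['tcp_pos'];M=W@T
for n in ['bottle_large','bottle_small']:
  for d in env.find_in('wrist',n): print(n,d)
v,u=np.mgrid[:480,:640]
P=np.stack([(u-K[0,2])/K[0,0]*z,(v-K[1,2])/K[1,1]*z,z,np.ones_like(z)],-1)@M.T
for n,c,h in [('large',(.519,-.076),(.121,.14)),('small',(.525,-.354),(.097,.115))]:
    m=(np.hypot(P[...,0]-c[0],P[...,1]-c[1])<.05)&(P[...,2]>h[0])&(P[...,2]<h[1])
    print(n,m.sum(), cv2.minEnclosingCircle(P[m][:,:2].astype('f4')) if m.any() else '')
E
python3 h.py 0.522 -0.215 0.048 1.57
```

```text
9.4 [ 0.50033423 -0.21653739  0.28860645]
bottle_large {'position': [0.5137, -0.0861, 0.0991], 'score': 0.84}
bottle_small {'position': [0.513, -0.0854, 0.0983], 'score': 0.71}
bottle_small {'position': [0.4231, -0.474, 0.0147], 'score': 0.66}
bottle_small {'position': [0.6115, -0.2946, 0.077], 'score': 0.65}
large 2394 ((0.5184122920036316, -0.07681223750114441), 0.019006194546818733)
small 0 
9.5 [ 0.5001 -0.2131  0.2893]
[-0.0043, 0.0442, 0.4825, -0.0001, -0.0001, 0.0006]
```

View pics/w4.png

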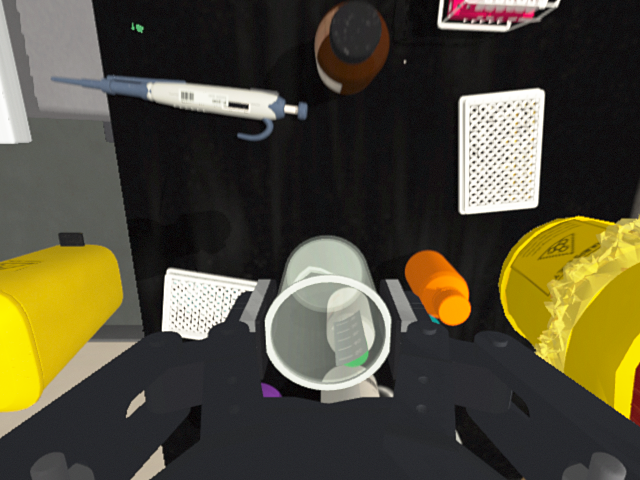

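The bottle at the top (355,40) is the large one, and its cap is measured at (0.518,-0.077). The target below the beaker is free: the orange bottle (440,285) and the racks are off to the side.

>>> carry_out(
  increments=[
    [[-0.004, 0.044, 0.08, 0, 0, 0], [-0.004, 0.044, 0.18, 0, 0, 0], [-0.004, 0.044, 0.28, 0, 0, 0], [-0.004, 0.044, 0.36, 0, 0, 0], [-0.004, 0.044, 0.42, 0, 0, 0]],
  ],
)

```text
clock: 10.12
tcp_pos: [0.522, -0.2123, 0.0783]
orientation: [-0.001, 0.705, 0.71, -0.0]
wrist_force: [0.6, 0.2, 0.2]
finger_gap: 0.0435
grip_force: 20.7
```

>>> carry_out(
  increments=[
    [[0, 0, 0.02, 0, 0, 0], [0, 0, 0.035, 0, 0, 0], [0, 0, 0.045, 0, 0, 0], [0, 0, 0.045, 0, 0, 0]],
  ],
)

```text
clock: 10.62
tcp_pos: [0.5229, -0.2153, 0.0576]
orientation: [0.001, 0.706, 0.709, 0.0]
wrist_force: [-0.3, 0.2, 0.1]
finger_gap: 0.0437
grip_force: 20.7
```

```bash
python3 - <<'E'
from workcell import env
import numpy as np
a=[]
for i in range(4):
    env.read_camera('top'); s=env.get_state(); a.append(np.r_[s['tcp_pos'],s['wrist_force']])
print(np.mean(a,0).round(4))
E
python3 h.py 0.522 -0.216 0.046 1.57
```

```text
[ 0.523  -0.2154  0.0577 -0.1723  0.3309 -0.5348]
10.825 [ 0.5229 -0.2155  0.0576]
[-0.0011, -0.0018, 0.0231, 0.0002, 0.0001, 0.0008]
```

Small steps down until contact.

>>> carry_out(
  increments=[
    [[0, 0, 0.006, 0, 0, 0], [0, 0, 0.012, 0, 0, 0], [0, 0, 0.016, 0, 0, 0], [0, 0, 0.016, 0, 0, 0]],
  ],
)

```text
clock: 11.32
tcp_pos: [0.5223, -0.215, 0.0486]
orientation: [-0.0, 0.706, 0.709, -0.0]
wrist_force: [-0.7, -0.5, -1.0]
finger_gap: 0.0435
grip_force: 20.7
```

>>> carry_out(
  increments=[
    [[0, 0, 0.003, 0, 0, 0], [0, 0, 0.005, 0, 0, 0], [0, 0, 0.005, 0, 0, 0]],
  ],
)

```text
clock: 11.7
tcp_pos: [0.5225, -0.2151, 0.0465]
orientation: [0.0, 0.706, 0.709, -0.0]
wrist_force: [-0.2, 0.9, -0.4]
finger_gap: 0.0442
grip_force: 20.7
```

>>> carry_out(
  increments=[
    [[0, 0, 0.003, 0, 0, 0], [0, 0, 0.004, 0, 0, 0], [0, 0, 0.004, 0, 0, 0]],
  ],
)

```text
clock: 12.08
tcp_pos: [0.5226, -0.2154, 0.0462]
orientation: [0.001, 0.706, 0.709, -0.0]
wrist_force: [-4.4, 2.2, 12.6]
finger_gap: 0.0436
grip_force: 21.8
```

>>> carry_out(
  increments=[
    [[0, 0, 0.003, 0, 0, 0], [0, 0, 0.003, 0, 0, 0], [0, 0, 0.003, 0, 0, 0]],
  ],
)

```text
clock: 12.45
tcp_pos: [0.5224, -0.2154, 0.046]
orientation: [0.001, 0.706, 0.709, -0.0]
wrist_force: [-7.7, 2.7, 22.1]
finger_gap: 0.0436
grip_force: 22.5
```

>>> carry_out(
  increments=[
    [[0, 0, -0.004, 0, 0, 0], [0, 0, -0.005, 0, 0, 0], [0, 0, -0.005, 0, 0, 0]],
  ],
)

```text
clock: 12.82
tcp_pos: [0.5228, -0.2154, 0.0461]
orientation: [0.001, 0.706, 0.709, -0.0]
wrist_force: [-2.1, 0.7, 7.9]
finger_gap: 0.0438
grip_force: 21.1
```

>>> carry_out(
  increments=[
    [[0, 0, 0, 0, 0, 0], [0, 0, 0, 0, 0, 0], [0, 0, 0, 0, 0, 0], [0, 0, 0, 0, 0, 0], [0, 0, 0, 0, 0, 0]],
  ],
  jaw=0,
)

```text
clock: 13.45
tcp_pos: [0.5225, -0.2151, 0.0453]
orientation: [-0.0, 0.706, 0.709, -0.0]
wrist_force: [0.1, 0.5, -0.3]
finger_gap: 0.0857
grip_force: 0.0
```

>>> carry_out(
  increments=[
    [[0, 0, -0.03, 0, 0, 0], [0, 0, -0.1, 0, 0, 0], [0, 0, -0.2, 0, 0, 0], [0, 0, -0.3, 0, 0, 0], [0, 0, -0.4, 0, 0, 0]],
  ],
)

```text
clock: 14.08
tcp_pos: [0.5224, -0.215, 0.2484]
orientation: [0.001, 0.706, 0.709, 0.0]
wrist_force: [1.3, -0.2, -0.4]
finger_gap: 0.0855
grip_force: 0.0
```

>>> carry_out(
  increments=[
    [[-0.05, -0.1, -0.1, 0, 0, 0], [-0.05, -0.2, -0.15, 0, 0, 0], [-0.05, -0.25, -0.15, 0, 0, 0], [-0.05, -0.25, -0.15, 0, 0, 0]],
  ],
)

```text
clock: 14.58
tcp_pos: [0.3962, -0.2407, 0.3227]
orientation: [0.002, 0.706, 0.708, 0.0]
wrist_force: [0.7, -0.3, -0.0]
finger_gap: 0.0854
grip_force: 0.0
```

```bash
python3 - <<'E'
from workcell import env
import cv2,numpy as np
f=env.read_camera('top');K,R,t=f['intrinsics'],f['R'],f['t'];z=f['z_map']
print(env.find_in('top','beaker'),env.get_state()['tcp_pos'])
v,u=np.mgrid[:480,:640]
P=((np.stack([(u-K[0,2])/K[0,0],(v-K[1,2])/K[1,1],np.ones_like(z)],-1)*z[...,None])-t)@R
for n,c,h in [('large',(0.508,-0.076),(.10,.14)),('small',(0.516,-.348),(.08,.115)),('beaker',(.522,-.215),(.045,.07))]:
    m=(np.hypot(P[...,0]-c[0],P[...,1]-c[1])<.05)&(P[...,2]>h[0])&(P[...,2]<h[1])
    print(n,m.sum(),P[m].mean(0).round(3),P[m].max(0).round(3),P[m].min(0).round(3))
i=f['frame'][180:340,280:500];cv2.imwrite('pics/t5.png',cv2.resize(i,None,fx=3.5,fy=3.5))
E
```

```text
[{'position': [0.5242, -0.2141, 0.0161], 'score': 0.56}] [ 0.39781538 -0.24077176  0.3213269 ]
large 166 [ 0.519 -0.076  0.121] [ 0.546 -0.051  0.137] [ 0.495 -0.098  0.1  ]<stdin>:9: RuntimeWarning: Mean of empty slice.
  ret = um.true_divide(
Traceback (most recent call last):
ValueError: zero-size array to reduction operation maximum which has no identity
```

>>> carry_out(
  increments=[
    [[0.12, 0, 0, 0, 0, 0], [0.24, 0, 0, 0, 0, 0], [0.36, 0, 0, 0, 0, 0], [0.48, 0, 0, 0, 0, 0], [0.6, 0, 0, 0, 0, 0]],
  ],
)

```text
clock: 15.3
tcp_pos: [0.3968, 0.0618, 0.3203]
orientation: [0.0, 0.705, 0.709, 0.0]
wrist_force: [1.1, 0.5, 0.6]
finger_gap: 0.0857
grip_force: 0.0
```

```bash
python3 - <<'E'
from workcell import env
import cv2,numpy as np
f=env.read_camera('top');K,R,t=f['intrinsics'],f['R'],f['t'];z=f['z_map']
i=f['frame'][180:340,280:500];cv2.imwrite('pics/t5.png',cv2.resize(i,None,fx=3.5,fy=3.5))
print(env.find_in('top','beaker'))
v,u=np.mgrid[:480,:640]
P=((np.stack([(u-K[0,2])/K[0,0],(v-K[1,2])/K[1,1],np.ones_like(z)],-1)*z[...,None])-t)@R
for n,c,h in [('large',(0.508,-0.076),(.10,.14)),('small',(0.516,-.348),(.08,.115)),('beaker',(.522,-.215),(.045,.07))]:
    m=(np.hypot(P[...,0]-c[0],P[...,1]-c[1])<.05)&(P[...,2]>h[0])&(P[...,2]<h[1])
    print(n,m.sum(),P[m].mean(0).round(3) if m.any() else '')
E
```

```text
[{'position': [0.5267, -0.2134, 0.0137], 'score': 0.68}, {'position': [0.5112, -0.0774, 0.0977], 'score': 0.43}]
large 157 [ 0.519 -0.076  0.122]
small 140 [ 0.524 -0.354  0.097]
beaker 53 [ 0.527 -0.217  0.057]
```

View pics/t5.png

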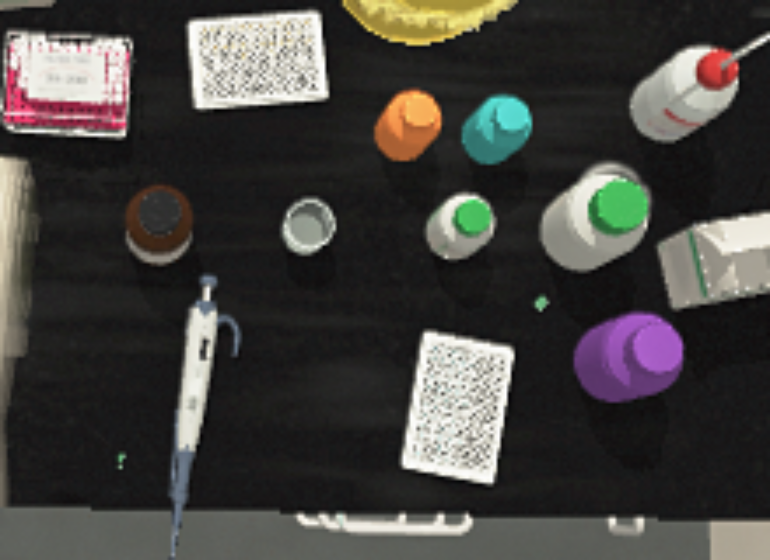

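The beaker stands upright at (309,226), midway between the brown bottle (160,222) and the small white one (461,226), and both bottles are where they started.

```bash
python3 -c "
from workcell import env
print(env.hand_in())"
```

```text
the job is handed in; nothing more can be done
None
```

I slid the left cover fully open, set the beaker upright midway between the large and small reagent bottles with neither bottle moved, and handed the job in at about 15 s on the robot's clock; the hand-in returned no verdict.

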